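# Swap the tea infusers and hold the fresh one ready over the mug

### The job

Lift the used green infuser out of the mug and hang it in the empty middle hole of the wooden stand, lid down flat on the board, and let go of it. Then take the fresh red infuser out of the stand, carry it across the jars to the mug and finish holding it there in the air, still in the gripper: upright, centred over the mug's mouth, its foot about 1.5 cm above the rim, touching nothing but the gripper. Leave the mug standing where it is, and do not disturb the blue infuser, the jars or the pepper mill.

Things in the scene. Friction and masses are not known exactly. Their poses are not given: they have to be found in the camera images.
- infuser_green: The used green tea infuser, one rigid piece, 55 to 115 g: steel tube 20 mm across with tapered foot, under a green lid 84 mm across, with a green upright grip post 18 mm across on the lid. Origin: centre of the foot (lowest point); z up. Lid underside at z = 66 mm, lid top 70, post top 110; grip the post at about z = 96. Starts in the mug, lid on the rim.
- infuser_red: The fresh red tea infuser, one rigid piece, 55 to 115 g: steel tube 20 mm across with tapered foot, under a red lid 84 mm across, with a red upright grip post 18 mm across on the lid. Origin: centre of the foot (lowest point); z up. Lid underside at z = 66 mm, lid top 70, post top 110; grip the post at about z = 96. Starts in an end hole of the stand.
- infuser_blue: The blue tea infuser, one rigid piece, 55 to 115 g: steel tube 20 mm across with tapered foot, under a blue lid 84 mm across, with a blue upright grip post 18 mm across on the lid. Origin: centre of the foot (lowest point); z up. Lid underside at z = 66 mm, lid top 70, post top 110; grip the post at about z = 96. Stays in the other end hole.
- infuser_stand: Wooden stand, fixed: a board 310 x 100 x 14 mm, top 85 mm above the worktop, on two end panels, open below to a drip tray 10 mm high. Round through holes 26 mm across with chamfered mouths at x = -100, 0, +100 mm. Origin: centre of its underside; x along the row of holes, z up. A seated infuser has its lid on the board and its foot 66 mm below the board's top.
- stand_hole (a point): The centre of the mouth of the stand's middle hole (26 mm across, empty at the start), level with the board's top, 85 mm above the worktop; axes as the stand's.
- mug: Cream ceramic mug, loose, 100 mm high, 78 mm across, with a handle. Origin: on its underside, 16.5 mm from the axis of the cup, which stands at x = 0, y = +16.5 mm; the handle points to its -y and reaches y = -57 mm; z up.
- mug_mouth (a point): The centre of the mug's mouth, level with its rim, 100 mm above the mug's underside; z up. The opening is about 68 mm across.
- spice_a: Loose spice jar with a dark brown cap, 41 mm across, 105 mm high. Origin: centre of its underside. One of three jars in a row between stand and mug; must not be disturbed.
- seed_jar: Loose spice jar with a yellow cap, 42 mm across, 106 mm high. Origin: centre of its underside. One of the three jars between stand and mug; must not be disturbed.
- salt_shaker: Loose glass salt shaker with a grey cap, 44 mm across, 90 mm high. Origin: centre of its underside. One of the three jars between stand and mug; must not be disturbed.
- pepper_mill: Loose dark wooden pepper mill, 58 mm across, 160 mm high, standing at the far end of the row of jars. Origin: centre of its underside. Must not be disturbed.

How it is judged:
By the outcome, as a careful person would: the job done as asked, in the order asked, and still so for the second after the job is handed in, while the arm keeps its last pose, push and grip.
It also fails if it takes over 70 s, if anything falls off the work surface, if the arm or the gripper's body presses on something with over 40 N, if the wrist force passes 120 N, or if a joint passes its speed limit or range.

### The arm

A 6-joint arm with a two-finger parallel gripper is mounted at the origin on a cart in front of the work surface, level with it; the furniture and walls round the work are solid. World frame = base frame: x ahead of the robot, y to its left, z up, the work surface at z = 0. Lengths are in mm, angles in rad, forces in N, time in s.
With the tool pointing down it reaches from about 400 to 925 mm from the base axis. Payload 3.4 kg.
Tool frame: the origin (TCP) lies on the centre line of the jaws, within the pads' length; the fingertips stand arm.tip_reach ahead of it and the grasp point (between the pads) lies 3 mm ahead of it (arm.tip_reach is the distance from the TCP to the fingertips, in mm); z points along the fingers, y is the line along which they close (so a half turn about z gives the same grasp; the last joint's range is limited). The gripper opens to 85 mm and grips with 20 to 120 N. Pads are 22 mm wide; open, the fingers measure 114 mm over their backs; the gripper's body (76 mm by 85 mm) begins 54 mm behind the grasp point. The pads swing forward as they close: fully open they stand 13 mm farther back than shut.
Start: joints at [1.095, 0.307, 1.506, -0, 1.328, -0.073], TCP at [224.892, 529.202, 253.305] pointing down, gripper open.
Joint ranges: [-3.12, 3.12], [-1.05, 2.28], [0.14, 2.33], [-1.42, 4.57], [0.1, 2.73], [-2.68, 2.68]. Speed limits (rad/s): [2.57, 2.57, 3.14, 3.14, 3.14, 3.14].

### API

Orientations are given as a rotation vector (axis times angle).
In Python, from bench import arm, eyes gives the robot as it stands. The module is installed in compiled form; this text tells all that it offers.
- The arm moves only by the tool drive_tool, never from a script. Its argument "plan" is one flat list of numbers, 7 for each row, row after row: the opening, from 0 (shut) to 1 (fully open), then the shift along the tool's x, y, z in mm, then the turn, a rotation vector about the tool's x, y, z in degrees. In form: [gripper, tx, ty, tz, wx, wy, wz, gripper, tx, ty, tz, wx, wy, wz, ...]. A call has 1 to 8 rows; each row is the pose to reach, as a shift and turn from the pose commanded when the call began, along the tool's axes at that moment; what a row does not reach only later rows make up. A row lasts 1/12 s, in which the tool goes at most 41.7 mm and 7.16 degrees, less where a joint would pass 70% of its speed; a pose out of reach is approached as far as the arm can. A call with a gripper value outside its range is refused whole. The fingers move at their own pace and stop on an object; "squeeze" is the grip in N (left out, the last holds). Time passes only in rows, so rows that repeat a pose let the fingers close. It gives the time, the measured TCP pose, the force, the opening and the grip force at its end, in the units of the state.
- arm.state(): the state, without advancing time (a new reading comes with each control period).
- eyes.read_camera(name): name is "scene" or "top" or "wrist"; returns (picture, depth): 400x640x3 uint8, red, green, blue; 400x640 float32, mm along the optical axis (not along the pixel's ray), 0 where there is no reading.
- eyes.camera_info(name): a dict with "mtx" (3x3 intrinsics, pixels), "k1" (the pictures are not rectified: a ray, as slopes to the right and down, at radius r is drawn at 1 + k1 r^2 times it, then the intrinsics apply), "world_from_camera" (4x4, takes a point from camera to world coordinates). Camera axes: x right, y down, z forward; pixel columns grow to the right and rows downward; lengths in mm; the calibration is good to about 2 mm. A picture is of the moment at which its call begins: read the wrist's pose just before it. camera_info takes no time and is no camera call; for the wrist camera it gives the pose at the moment of the call.
- arm.hand_in(): hands the job in; it is judged then, once.
The state is a dict: "clock": time; "joint_positions": joint angles; "joint_velocities": joint speeds; "tau": joint torques, N m; "tcp_pos": TCP position; "eef_rot": TCP orientation; "force": force on the tool from outside, world axes, zero at the start; "torque": the same for the moment, N m; "width": opening from 0.0 (shut) to 1.0 (fully open); "finger_force": force on a finger pad.
Only numpy, scipy, OpenCV 4.12 (cv2) and the standard library are available. Lean on these libraries where they do the work, as an engineer would, in place of code of your own. Each camera call takes 0.05 s, during which the arm holds its last target. There are 200 camera calls.

## Working session

There is one attempt and no reset: what is moved stays moved. The work goes in short steps, Python scripts to look and compute and a tool call to move; the robot and the scene stay as the last step left them, time stands still between calls to the robot, and variables do not carry over. Pictures are saved under pics/ and viewed, at most 10 in all, crops included, and the job is handed in when it is done.

Besides the shell and the picture viewer there is one more tool, called after "Call:" as a command line: name --argument value ..., lists and objects as JSON in quotes. drive_tool: Moves the arm, as the interface text tells. Its arguments: {"type":"object","properties":{"plan":{"type":"array"},"squeeze":{"type":"number"}},"required":["plan"]}

```bash
mkdir -p pics
cat > h.py <<'E'
import numpy as np, cv2
from bench import arm, eyes
from scipy.spatial.transform import Rotation as R
def grab(n,save=None):
    i=eyes.camera_info(n); p,d=eyes.read_camera(n)
    if save: cv2.imwrite('pics/'+save,p[:,:,::-1])
    return i,p,d
def cloud(i,d):
    K=np.array(i['mtx'],float); k=float(i['k1']); h,w=d.shape
    v,u=np.mgrid[:h,:w]
    xy=cv2.undistortPoints(np.stack([u.ravel(),v.ravel()],1).astype(np.float64)[:,None],K,np.array([k,0,0,0.])).reshape(h,w,2)
    P=np.dstack([xy*d[...,None],d]); T=np.array(i['world_from_camera'])
    W=P@T[:3,:3].T+T[:3,3]; W[d<=0]=np.nan
    return W
E
python3 - <<'E'
from h import *
np.set_printoptions(precision=3,suppress=True)
print(arm.state(), arm.tip_reach)
for n in ('scene','top'):
    i,p,d=grab(n,n+'0.png'); print(n,i)
E
```

```text
{'clock': 0.0, 'joint_positions': array([ 1.096,  0.308,  1.508,  0.   ,  1.328, -0.073]), 'joint_velocities': array([0.   , 0.   , 0.001, 0.001, 0.001, 0.001]), 'tau': array([  0.002, -45.756, -25.191,   0.   ,   0.013,  -0.   ]), 'tcp_pos': array([224.575, 528.601, 252.374]), 'eef_rot': array([-0.627, -3.078,  0.003]), 'force': array([ 0.272, -0.165,  0.418]), 'torque': array([ 0.004, -0.014, -0.003]), 'finger_force': 0.0, 'width': 0.996225062172299} 22.0
scene {'mtx': array([[387.315,   0.   , 320.64 ],
       [  0.   , 387.315, 201.908],
       [  0.   ,   0.   ,   1.   ]]), 'k1': 0.01914401736085925, 'world_from_camera': array([[   0.433,   -0.412,    0.801, -133.221],
       [  -0.901,   -0.204,    0.383, -318.407],
       [   0.006,   -0.888,   -0.46 ,  477.207],
       [   0.   ,    0.   ,    0.   ,    1.   ]])}
top {'mtx': array([[489.203,   0.   , 331.582],
       [  0.   , 489.203, 203.106],
       [  0.   ,   0.   ,   1.   ]]), 'k1': -0.12531217089983665, 'world_from_camera': array([[  0.023,  -0.981,   0.195, 390.785],
       [ -1.   ,  -0.019,   0.019,   8.161],
       [ -0.015,  -0.195,  -0.981, 947.509],
       [  0.   ,   0.   ,   0.   ,   1.   ]])}
```

View pics/top0.png

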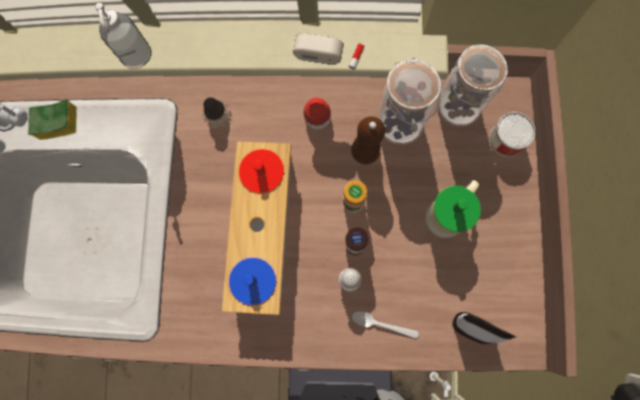

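View pics/scene0.png

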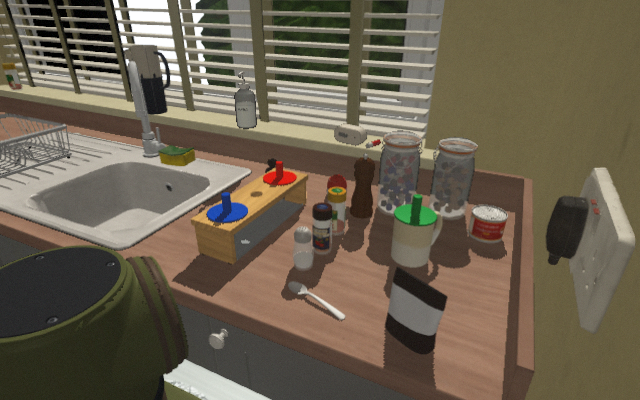

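The top view shows the green lid at (458,209), the red lid at (262,171), the blue lid at (253,281) and the empty hole at (257,224). The jar caps are at (355,194), (357,239) and (349,279), and the mill is at (370,135). The scene view agrees. Next I'll measure these positions.

```bash
cat > meas.py <<'E'
from h import *
np.set_printoptions(precision=1,suppress=True)
for n in ('top','scene'):
    i,p,d=grab(n); W=cloud(i,d); q=p.astype(int); r,g,b=q[...,0],q[...,1],q[...,2]
    M={'red':(r>120)&(g<60)&(b<60),'green':(g>90)&(r<60)&(b<90),'blue':(b>120)&(r<70)&(g<110)}
    for c,m in M.items():
        P=W[m]; P=P[np.isfinite(P).all(1)]
        P=P[(P[:,2]>60)]
        zl=105 if c=='green' else 90
        L=P[abs(P[:,2]-zl)<9]; T=P[(P[:,2]>zl+18)]
        if len(L)<20: continue
        ctr,rad=cv2.minEnclosingCircle(L[:,:2].astype(np.float32))
        A=np.c_[L[:,:2],np.ones(len(L))]; pl=np.linalg.lstsq(A,L[:,2],rcond=None)[0]
        print(n,c,'lid',ctr,rad,'z',np.median(L[:,2]),'slope',pl[:2]*57.3,'post',len(T),T.mean(0) if len(T) else '',T[:,2].max() if len(T) else '', 'posttop',T[T[:,2]>T[:,2].max()-5].mean(0) if len(T) else '')
    if n=='top':
        for (u,v) in [(355,194),(357,239),(349,279),(370,128),(370,135),(317,107),(410,80),(480,65),(257,218),(458,209),(472,190),(245,150),(285,150),(230,305),(275,305),(410,75)]:
            print((u,v),W[v,u])
        m=(r>150)&(g>100)&(b<110)&(abs(W[...,2]-85)<8)
        P=W[m]; P=P[(P[:,1]>50)]
        print('stand',cv2.minAreaRect(P[:,:2].astype(np.float32)),np.median(P[:,2]))
        s=W[212:236,245:270]; pm=p[212:236,245:270].sum(2)
        dk=pm<300
        v,u=np.nonzero(dk); u0,v0=u.mean()+245,v.mean()+212
        K=i['mtx']; xy=cv2.undistortPoints(np.array([[[u0,v0]]]),K,np.array([i['k1'],0,0,0.]))[0,0]
        T=i['world_from_camera']; ray=T[:3,:3]@[*xy,1]; print('hole',u0,v0,dk.sum(), T[:3,3]+ray*(85-T[2,3])/ray[2])
E
python3 meas.py
```

```text
top red lid (619.2093505859375, 154.38282775878906) 40.521888732910156 z 88.50487569061454 slope [0.1 0. ] post 149 [697.6  91.6 133.5] 148.41747883692108 posttop [831.  -17.5 145.3]
top green lid (564.6038818359375, -122.41011047363281) 115.45652770996094 z 103.6374932526441 slope [-0.1  0.3] post 87 [ 553.5 -196.6  142.5] 147.42810029370378 posttop [ 553.3 -196.3  144. ]
top blue lid (419.352783203125, 161.1337432861328) 39.717037200927734 z 88.64795845224717 slope [ 0.3 -0.2] post 92 [421.  160.5 127.4] 132.1598214903022 posttop [420.8 160.5 128.9]
(355, 194) [575.4 -16.2 106.1]
(357, 239) [496.1 -20.9 104.1]
(349, 279) [427.5  -8.4  89.8]
(370, 128) [683.7 -39.5 146.6]
(370, 135) [672.2 -39.8 143.1]
(317, 107) [758.9  58.4  54.2]
(410, 80) [ 749.1 -102.1  201.8]
(480, 65) [ 785.2 -223.8  192.8]
(257, 218) [532.9 158.8  82.4]
(458, 209) [ 547.2 -191.6  131.4]
(472, 190) [ 589.5 -227.1   94.9]
(245, 150) [659.4 187.6  85.6]
(285, 150) [660.9 113.3  84.3]
(230, 305) [377.1 198.4  86.3]
(275, 305) [379.6 119.6  83.2]
(410, 75) [ 757.9 -102.2  202.3]
stand ((520.5517578125, 158.65931701660156), (100.30048370361328, 311.3161315917969), 88.2389907836914) 84.50943258504469
hole 256.37704918032784 223.85245901639345 122 [521.8 159.   85. ]
scene red lid (615.478271484375, 152.78871154785156) 40.445247650146484 z 90.65122621929117 slope [0.8 0.5] post 60 [665.1 112.3 127.4] 147.26687713313356 posttop [830.9 -21.5 144.9]
scene green lid (563.4774780273438, -123.05203247070312) 116.47237396240234 z 105.66953955875502 slope [0.3 0.4] post 21 [ 549.4 -198.9  145.1] 146.36037087893897 posttop [ 549.4 -198.9  145.1]
scene blue lid (416.9283752441406, 158.2939453125) 40.94929122924805 z 90.30531074702014 slope [0.3 0.1] post 26 [419.3 159.1 130.2] 131.81739495890668 posttop [419.3 159.1 130.2]
```

```bash
cat >> h.py <<'E'
def to(*goal):
    s=arm.state(); A=R.from_rotvec(s['eef_rot']); d=np.array(goal)-s['tcp_pos']
    print('clock',s['clock'],'tcp',s['tcp_pos'].round(1),'axes',A.as_matrix().round(3).tolist(),'tool shift',A.inv().apply(d).round(1),'dist',np.linalg.norm(d).round(1))
E
python3 -c "
from h import *
to(480,158,300);i=eyes.camera_info('wrist');print(i)"
```

```text
clock 0.2 tcp [224.7 528.8 252.7] axes [[-0.92, 0.391, -0.001], [0.391, 0.92, -0.001], [0.0, -0.001, -1.0]] tool shift [-380.  -241.5  -47. ] dist 452.7
{'mtx': array([[320.72021974,   0.        , 319.71620758],
       [  0.        , 320.72021974, 198.2386925 ],
       [  0.        ,   0.        ,   1.        ]]), 'k1': -0.04427218797503899, 'world_from_camera': array([[ 3.90947508e-01,  8.87347844e-01,  2.44486911e-01,
         1.63199237e+02],
       [ 9.20412449e-01, -3.76618670e-01, -1.04877550e-01,
         5.56839721e+02],
       [-9.84532726e-04,  2.66030414e-01, -9.63964133e-01,
         3.73959902e+02],
       [ 0.00000000e+00,  0.00000000e+00,  0.00000000e+00,
         1.00000000e+00]])}
```

Call:
drive_tool --plan '[1,-35,-22,-5,0,0,0,1,-70,-44,-10,0,0,0,1,-105,-66,-15,0,0,0,1,-140,-88,-20,0,0,0,1,-175,-110,-24,0,0,0,1,-210,-132,-28,0,0,0,1,-245,-154,-31,0,0,0,1,-280,-176,-34,0,0,0]'

```text
clock: 0.87
tcp_pos: [414.4, 255.9, 287.6]
eef_rot: [0.626, 3.078, 0.0]
force: [1.0, 1.5, -0.8]
width: 1.002
finger_force: 0.0
```

Call:
drive_tool --plan '[1,-35,-22,-5,0,0,0,1,-70,-44,-9,0,0,0,1,-90,-58,-12,0,0,0,1,-100,-65,-13,0,0,0,1,-100,-65,-13,0,0,0,1,-100,-65,-13,0,0,0]'

```text
clock: 1.37
tcp_pos: [480.0, 158.8, 300.0]
eef_rot: [-0.629, -3.077, -0.001]
force: [-0.3, 1.2, -0.1]
width: 0.997
finger_force: 0.0
```

```bash
cat > w.py <<'E'
from h import *
import sys
np.set_printoptions(precision=1,suppress=True)
i,p,d=grab('wrist',sys.argv[1]); W=cloud(i,d); to(520,158,300)
q=p.astype(int); r,g,b=q[...,0],q[...,1],q[...,2]
M={'red':(r>100)&(g<60)&(b<60),'green':(g>80)&(r<60)&(b<90),'blue':(b>110)&(r<70)&(g<110)}
for c,m in M.items():
    P=W[m]; P=P[np.isfinite(P).all(1)&(P[:,2]>60)]
    if len(P)<100: continue
    zl=np.median(P[:,2]); med=np.median(P[:,:2],0)
    P=P[np.linalg.norm(P[:,:2]-med,axis=1)<70]
    L=P[abs(P[:,2]-zl)<5]; T=P[(P[:,2]>zl+32)]
    ctr,rad=cv2.minEnclosingCircle(L[:,:2].astype(np.float32))
    print(c,'lid',np.array(ctr),rad,'z',zl,'post',len(T),T.mean(0) if len(T) else '',cv2.minEnclosingCircle(T[:,:2].astype(np.float32)) if len(T) else '')
m=(abs(W[...,2]-85)<4)
np.savez('last',W=W,p=p,d=d,T=i['world_from_camera'],K=i['mtx'],k=i['k1'])
E
python3 w.py w1.png
```

```text
clock 1.4167 tcp [479.5 159.4 299.9] axes [[-0.92, 0.391, -0.002], [0.391, 0.92, 0.001], [0.002, 0.0, -1.0]] tool shift [-37.8  14.5  -0.2] dist 40.5
red lid [618.6 157.4] 41.106266021728516 z 89.57285879344519 post 119 [617.7 155.8 129. ] ((619.650390625, 157.38966369628906), 8.817416191101074)
blue lid [419.4 163. ] 41.736976623535156 z 89.7007028849954 post 312 [420.6 162.7 129.5] ((420.571044921875, 162.46444702148438), 8.869073867797852)
```

View pics/w1.png

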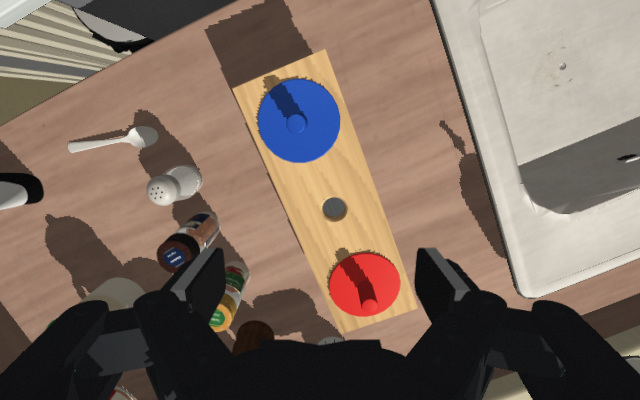

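The wrist view shows the hole at (335,209), with red at (365,283) and blue at (298,122) on either side. I'll intersect the hole pixel with the board plane, then look over the mug.

```bash
cat >> h.py <<'E'
def ray_z(f,u,v,z):
    xy=cv2.undistortPoints(np.array([[[u,v]]],float),f['K'],np.array([float(f['k']),0,0,0.]))[0,0]
    T=f['T']; r=T[:3,:3]@[*xy,1]; return T[:3,3]+r*(z-T[2,3])/r[2]
E
python3 - <<'E'
from h import *
f=np.load('last.npz'); p=f['p'][185:235,310:360]; W=f['W'][185:235,310:360]
q=p.astype(int); m=((q[...,0]-q[...,2])<35)
n,l,st,c=cv2.connectedComponentsWithStats(m.astype(np.uint8)); k=l[24,25]
cs,_=cv2.findContours((l==k).astype(np.uint8),0,cv2.CHAIN_APPROX_NONE); e=cv2.fitEllipse(cs[0])
print(k,st[k],c[k],e, ray_z(f,e[0][0]+310,e[0][1]+185,85))
to(553,-196,250)
E
```

```text
1 [ 13  13  22  19 332] [23.48192771 21.77409639] ((23.490943908691406, 21.77089500427246), (17.97193717956543, 21.552791595458984), 79.18765258789062) [518.44432949 160.69570034  85.        ]
clock 1.4167 tcp [479.5 159.4 299.9] axes [[-0.92, 0.391, -0.002], [0.391, 0.92, 0.001], [0.002, 0.0, -1.0]] tool shift [-206.8 -298.4   49.5] dist 366.4
```

Call:
drive_tool --plan '[1,-10,-20,0,0,0,0,1,-28,-52,0,0,0,0,1,-47,-86,0,0,0,0,1,-66,-120,0,0,0,0,1,-85,-154,0,0,0,0,1,-104,-188,0,0,0,0,1,-123,-222,0,0,0,0,1,-142,-254,0,0,0,0]'

```text
clock: 2.08
tcp_pos: [511.3, -130.1, 300.2]
eef_rot: [-0.623, -3.079, -0.001]
force: [0.2, 0.7, -0.3]
width: 1.003
finger_force: 0.0
```

Call:
drive_tool --plan '[1,-17,-30,10,0,0,0,1,-25,-44,20,0,0,0,1,-25,-44,30,0,0,0,1,-25,-44,30,0,0,0,1,-25,-44,30,0,0,0]'

```text
clock: 2.5
tcp_pos: [516.8, -178.4, 269.4]
eef_rot: [-0.624, -3.076, -0.003]
force: [0.8, -0.0, -0.5]
width: 0.997
finger_force: 0.0
```

```bash
python3 w.py w2.png; python3 -c "
from h import *
to(552,-197,190)"
```

```text
clock 2.55 tcp [ 517.3 -178.5  270.1] axes [[-0.921, 0.389, -0.001], [0.389, 0.921, 0.001], [0.001, 0.001, -1.0]] tool shift [128.5 311.1 -29.4] dist 337.9
red lid [613. 125.] 25.995189666748047 z 88.59455180118985 post 0  
green lid [ 528.4 -188.6] 27.501008987426758 z 104.88619881114312 post 68 [ 547.6 -194.   141.6] ((552.5512084960938, -195.87533569335938), 8.529960632324219)
clock 2.55 tcp [ 517.3 -178.5  270.1] axes [[-0.921, 0.389, -0.001], [0.389, 0.921, 0.001], [0.001, 0.001, -1.0]] tool shift [-39.2  -3.6  80.1] dist 89.3
```

View pics/w2.png

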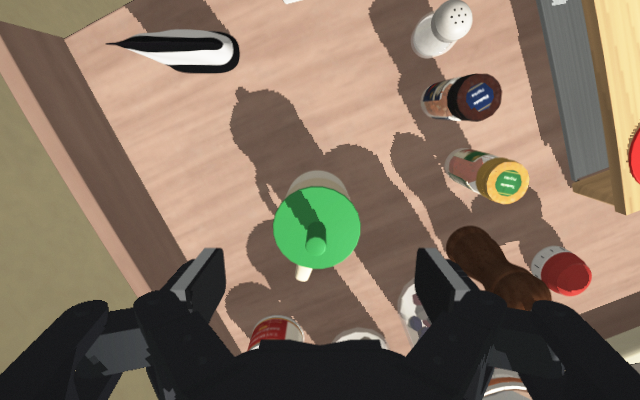

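The green lid is at (317,228), with the post top at (316,245) and the handle at (303,272).

```bash
cat > g.py <<'E'
from h import *
f=np.load('last.npz'); q=f['p'].astype(int); W=f['W']
m=(q[...,1]-q[...,0]>40)&(q[...,1]-q[...,2]>30)
P=W[m]; P=P[np.isfinite(P).all(1)]
P=P[np.linalg.norm(P[:,:2]-[552,-196],axis=1)<60]
zl=np.median(P[:,2]); L=P[abs(P[:,2]-zl)<4]; T=P[P[:,2]>zl+36]
print(zl,cv2.minEnclosingCircle(L[:,:2].astype(np.float32)),np.c_[L[:,:2]-[552,-196],np.ones(len(L))].shape,np.linalg.lstsq(np.c_[L[:,:2],np.ones(len(L))],L[:,2],rcond=None)[0][:2]*57.3)
print(len(T),T.mean(0),cv2.minEnclosingCircle(T[:,:2].astype(np.float32)))
to(552.5,-196.5,190)
E
python3 g.py
```

```text
104.79685415861042 ((554.1981201171875, -195.76121520996094), 41.898197174072266) (5032, 3) [0.10333073 0.30086131]
343 [ 553.13934091 -195.86876554  144.31579101] ((553.990966796875, -195.82830810546875), 9.062491416931152)
clock 2.55 tcp [ 517.3 -178.5  270.1] axes [[-0.921, 0.389, -0.001], [0.389, 0.921, 0.001], [0.001, 0.001, -1.0]] tool shift [-39.5  -2.9  80.1] dist 89.3
```

Call:
drive_tool --plan '[1,-20,-1,25,0,0,0,1,-40.5,-2,50,0,0,0,1,-40.5,-2,80,0,0,0,1,-40.5,-2,105,0,0,0,1,-40.5,-2,125,0,0,0,1,-40.5,-2,136,0,0,0,1,-40.5,-2,136,0,0,0,1,-40.5,-2,136,0,0,0]'

```text
clock: 3.22
tcp_pos: [554.5, -197.5, 134.9]
eef_rot: [0.625, 3.079, 0.0]
force: [0.0, -0.3, -0.4]
width: 1.003
finger_force: 0.0
```

Call:
drive_tool --plan '[0.5,0,0,0,0,0,0,0.4,0,0,0,0,0,0,0.3,0,0,0,0,0,0,0.25,0,0,0,0,0,0,0,0,0,0,0,0,0,0,0,0,0,0,0,0,0,0,0,0,0,0,0,0,0,0,0,0,0,0]' --squeeze 40

```text
clock: 3.88
tcp_pos: [554.3, -198.6, 134.9]
eef_rot: [0.627, 3.078, -0.0]
force: [-0.8, 0.5, 4.5]
width: 0.197
finger_force: 38.9
```

Call:
drive_tool --plan '[0,0,0,-4,0,0,0,0,0,0,-10,0,0,0,0,0,0,-20,0,0,0,0,0,0,-35,0,0,0,0,0,0,-50,0,0,0,0,0,0,-65,0,0,0,0,0,0,-75,0,0,0,0,0,0,-80,0,0,0]'

```text
clock: 4.55
tcp_pos: [554.9, -198.9, 216.5]
eef_rot: [0.626, 3.075, -0.001]
force: [0.5, 0.2, -0.5]
width: 0.2
finger_force: 39.0
```

Call:
drive_tool --plan '[0,0,0,-10,0,0,0,0,0,0,-25,0,0,0,0,0,0,-40,0,0,0,0,0,0,-48,0,0,0,0,0,0,-50,0,0,0,0,0,0,-50,0,0,0]'

```text
clock: 5.05
tcp_pos: [554.2, -198.5, 264.7]
eef_rot: [0.627, 3.078, -0.0]
force: [-0.0, 0.6, -1.1]
width: 0.196
finger_force: 39.0
```

```bash
python3 w.py w3.png
python3 - <<'E'
from h import *
f=np.load('last.npz'); q=f['p'].astype(int); W=f['W']; s=arm.state(); t=s['tcp_pos']
m=(q[...,1]-q[...,0]>40)&(q[...,1]-q[...,2]>30)
P=W[m]; P=P[np.isfinite(P).all(1)]; P=P[np.linalg.norm(P-t,axis=1)<80]
P-=t; print(len(P),np.median(P[:,2]))
L=P[abs(P[:,2]-np.median(P[:,2]))<5]
print(cv2.minEnclosingCircle(L[:,:2].astype(np.float32)),np.linalg.lstsq(np.c_[L[:,:2],np.ones(len(L))],L[:,2],rcond=None)[0]*57.3)
print(s); to(519,160,265)
E
```

```text
clock 5.1 tcp [ 553.7 -198.3  263.9] axes [[-0.92, 0.391, -0.001], [0.391, 0.92, 0.0], [0.001, -0.0, -1.0]] tool shift [170.4 314.8 -36. ] dist 359.8
green lid [ 553.5 -196.3] 41.64097213745117 z 234.57121379760366 post 914 [ 550.1 -193.2  272.9] ((546.07666015625, -193.36636352539062), 22.303569793701172)
14486 -29.385540017675197
((0.22291837632656097, 1.9998297691345215), 41.99202346801758) [ 1.11609381e-01  2.40482924e-01 -1.69304043e+03]
{'clock': 5.1, 'joint_positions': array([-4.15758423e-01,  3.17792891e-01,  1.46189277e+00, -3.82915298e-05,
        1.36263067e+00, -1.58475275e+00]), 'joint_velocities': array([-0.00092253,  0.01128572,  0.01833532, -0.00055383, -0.00031675,
        0.00144837]), 'tau': array([ 6.60703998e-03, -4.82977545e+01, -2.66230309e+01,  1.18681487e-05,
       -3.44746804e-03,  6.05493460e-05]), 'tcp_pos': array([ 553.71966602, -198.34879942,  263.91015201]), 'eef_rot': array([-6.26757129e-01, -3.07770820e+00, -1.84829260e-04]), 'force': array([-0.15353323,  0.62327836, -1.75752473]), 'torque': array([ 0.017418  ,  0.02864032, -0.01889544]), 'finger_force': 39.00720298290253, 'width': 0.19819086520881415}
clock 5.1 tcp [ 553.7 -198.3  263.9] axes [[-0.92, 0.391, -0.001], [0.391, 0.92, 0.0], [0.001, -0.0, -1.0]] tool shift [172.1 316.2  -1. ] dist 360.0
```

View pics/w3.png

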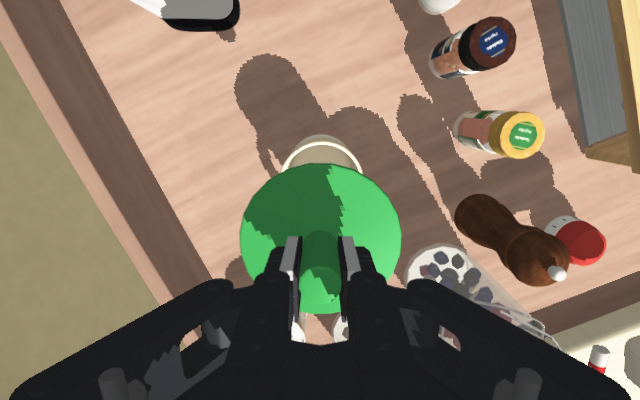

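Call:
drive_tool --plan '[0,5,9,0,0,0,0,0,14,26,0,0,0,0,0,27,50,0,0,0,0,0,42,77,0,0,0,0,0,57,105,0,0,0,0,0,72,132,0,0,0,0,0,87,160,0,0,0,0,0,102,187,0,0,0,0]'

```text
clock: 5.77
tcp_pos: [531.9, 15.7, 263.2]
eef_rot: [-0.627, -3.076, -0.0]
force: [0.1, -0.2, -0.4]
width: 0.198
finger_force: 39.1
```

Call:
drive_tool --plan '[0,15,27,0,0,0,0,0,30,55,0,0,0,0,0,45,83,0,0,0,0,0,57,106,0,0,0,0,0,65,120,0,0,0,0,0,69,127,0,0,0,0,0,69,127,0,0,0,0,0,69,127,0,0,0,0]'

```text
clock: 6.43
tcp_pos: [518.8, 157.3, 263.7]
eef_rot: [-0.625, -3.078, 0.002]
force: [0.3, -0.0, -1.1]
width: 0.197
finger_force: 39.1
```

```bash
python3 -c "
from h import *
to(519.3,158.1,264);print(arm.state()['eef_rot'])
i,p,d=grab('top','t2.png');W=cloud(i,d)
P=W[(W[...,2]>90)&(W[...,2]<106)&(np.hypot(W[...,0]-553,W[...,1]+198)<70)]
print(len(P),cv2.minEnclosingCircle(P[:,:2].astype(np.float32)),P[:,2].max())
cv2.imwrite('pics/t2c.png',cv2.resize(p[140:300,210:530,::-1],(800,400)))
"
```

```text
clock 6.4333 tcp [518.8 157.3 263.7] axes [[-0.921, 0.39, -0.001], [0.39, 0.921, -0.001], [0.001, -0.001, -1.0]] tool shift [-0.1  0.9 -0.3] dist 1.0
[-6.24984070e-01 -3.07770970e+00  1.93837214e-03]
415 ((563.84033203125, -203.4769744873047), 51.6977424621582) 103.97737862360009
```

View pics/t2c.png

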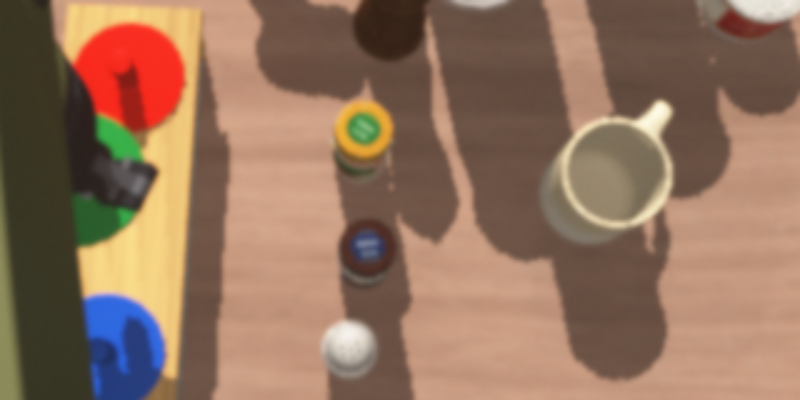

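The green infuser is over the hole. The mug is still standing, with its mouth at crop (616,173), and the jars haven't moved. Now I'll lower it.

Call:
drive_tool --plan '[0,0,1,10,0,0,0,0,0,1,25,0,0,0,0,0,1,40,0,0,0,0,0,1,52,0,0,0,0,0,1,60,0,0,0,0,0,1,65,0,0,0,0,0,1,65,0,0,0,0,0,1,65,0,0,0]'

```text
clock: 7.15
tcp_pos: [520.0, 157.9, 199.2]
eef_rot: [-0.628, -3.078, 0.0]
force: [0.8, 0.0, -0.6]
width: 0.201
finger_force: 39.1
```

Call:
drive_tool --plan '[0,0,0,4,0,0,0,0,0,0,8,0,0,0,0,0,0,12,0,0,0,0,0,0,16,0,0,0,0,0,0,20,0,0,0,0,0,0,24,0,0,0,0,0,0,28,0,0,0,0,0,0,28,0,0,0]'

```text
clock: 7.82
tcp_pos: [519.2, 158.2, 170.3]
eef_rot: [-0.627, -3.077, 0.001]
force: [-1.0, 0.6, -1.1]
width: 0.193
finger_force: 39.1
```

Call:
drive_tool --plan '[0,0,0,7,0,0,0,0,0,0,14,0,0,0,0,0,0,21,0,0,0,0,0,0,28,0,0,0,0,0,0,35,0,0,0,0,0,0,40,0,0,0,0,0,0,44,0,0,0,0,0,0,44,0,0,0]'

```text
clock: 8.48
tcp_pos: [519.2, 158.1, 126.2]
eef_rot: [-0.627, -3.077, 0.001]
force: [0.1, 0.2, -0.9]
width: 0.197
finger_force: 39.1
```

Call:
drive_tool --plan '[0,0,0,1,0,0,0,0,0,0,2,0,0,0,0,0,0,3,0,0,0,0,0,0,4,0,0,0,0,0,0,5,0,0,0,0,0,0,5,0,0,0]'

```text
clock: 8.98
tcp_pos: [519.8, 158.3, 122.3]
eef_rot: [0.627, 3.078, -0.0]
force: [-0.3, 0.6, -0.7]
width: 0.196
finger_force: 39.1
```

Call:
drive_tool --plan '[0,0,0,0.7,0,0,0,0,0,0,1.4,0,0,0,0,0,0,2,0,0,0,0,0,0,2,0,0,0]'

```text
clock: 9.32
tcp_pos: [519.7, 158.3, 120.2]
eef_rot: [-0.627, -3.078, 0.0]
force: [-0.1, -0.7, -0.8]
width: 0.195
finger_force: 39.1
```

Call:
drive_tool --plan '[0,0,0,0.6,0,0,0,0,0,0,1.2,0,0,0,0,0,0,1.2,0,0,0]'

```text
clock: 9.57
tcp_pos: [519.8, 158.4, 119.9]
eef_rot: [0.627, 3.078, 0.0]
force: [-1.5, -0.8, 5.9]
width: 0.194
finger_force: 39.9
```

Call:
drive_tool --plan '[0.3,0,0,0,0,0,0,0.5,0,0,0,0,0,0,0.8,0,0,0,0,0,0,1,0,0,0,0,0,0,1,0,0,0,0,0,0,1,0,0,0,0,0,0]'

```text
clock: 10.07
tcp_pos: [519.8, 158.3, 119.0]
eef_rot: [-0.627, -3.078, 0.0]
force: [0.4, -0.7, -0.3]
width: 0.982
finger_force: 0.0
```

Call:
drive_tool --plan '[1,0,0,-10,0,0,0,1,0,0,-30,0,0,0,1,0,0,-60,0,0,0,1,0,0,-90,0,0,0,1,-15,5,-120,0,0,0,1,-30,10,-140,0,0,0,1,-40,14,-150,0,0,0,1,-40,14,-150,0,0,0]'

```text
clock: 10.73
tcp_pos: [566.2, 155.8, 273.3]
eef_rot: [0.626, 3.07, 0.005]
force: [-0.3, -0.1, 1.0]
width: 1.001
finger_force: 0.0
```

```bash
cat > c.py <<'E'
from h import *
import sys
np.set_printoptions(precision=2,suppress=True)
i,p,d=grab('wrist',sys.argv[1]); W=cloud(i,d); q=p.astype(int); r,g,b=q[...,0],q[...,1],q[...,2]
np.savez('last',W=W,p=p,d=d,T=i['world_from_camera'],K=i['mtx'],k=i['k1'])
M={'red':(r-g>60)&(r-b>60)&(b<90)&(g<90),'green':(g-r>40)&(g-b>30),'blue':(b-r>60)}
for c,m in M.items():
    P=W[m]; P=P[np.isfinite(P).all(1)&(P[:,2]>80)&(P[:,2]<135)&(abs(P[:,1]-158)<60)]
    if len(P)<100: continue
    L=P[abs(P[:,2]-89)<5]; T=P[P[:,2]>122]
    print(c,cv2.minEnclosingCircle(L[:,:2].astype(np.float32)),np.median(L[:,2]),np.linalg.lstsq(np.c_[L[:,:2],np.ones(len(L))],L[:,2],rcond=None)[0][:2]*57.3,len(T),cv2.minEnclosingCircle(T[:,:2].astype(np.float32)) if len(T) else '')
to(619,155,200)
E
python3 c.py w4.png
```

```text
red ((618.2617797851562, 157.34271240234375), 41.60744857788086) 89.6373674943543 [0.37 0.04] 323 ((620.312744140625, 156.83621215820312), 8.922497749328613)
green ((518.2357177734375, 160.67138671875), 41.40236282348633) 89.64888393643679 [ 0.06 -0.03] 375 ((519.3825073242188, 160.22747802734375), 9.003231048583984)
blue ((419.9789733886719, 161.97857666015625), 42.15627670288086) 89.64617207669977 [0.06 0.04] 435 ((421.0605773925781, 162.46371459960938), 8.985061645507812)
clock 10.7833 tcp [563.6 155.7 271.1] axes [[-0.92, 0.392, 0.004], [0.392, 0.92, 0.001], [-0.003, 0.002, -1.0]] tool shift [-51.   20.9  71.3] dist 90.1
```

View pics/w4.png

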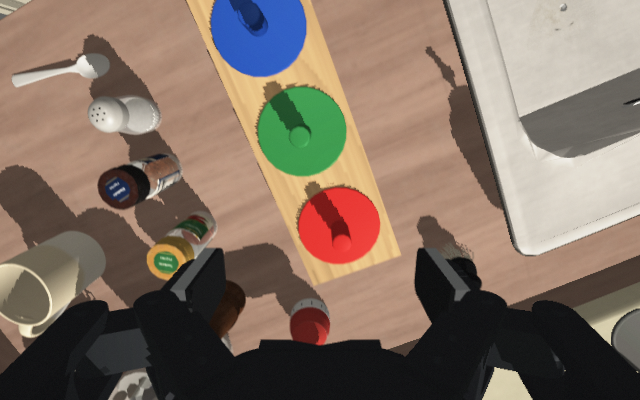

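Green hangs flat, at the same lid height as the others. Red is next. Its lid is at (340,225) and its post at (342,243).

```bash
python3 -c "
from h import *
grab('top'); to(619.6,155,120)"
```

```text
clock 10.8333 tcp [561.8 155.5 269.4] axes [[-0.92, 0.391, -0.0], [0.391, 0.92, 0.0], [0.0, 0.0, -1.0]] tool shift [-53.4  22.2 149.4] dist 160.2
```

Call:
drive_tool --plan '[1,-25,10,20,0,0,0,1,-45,18,45,0,0,0,1,-53.4,22,70,0,0,0,1,-53.4,22,95,0,0,0,1,-53.4,22,120,0,0,0,1,-53.4,22,140,0,0,0,1,-53.4,22,149,0,0,0,1,-53.4,22,149,0,0,0]'

```text
clock: 11.5
tcp_pos: [616.1, 154.4, 116.3]
eef_rot: [-0.625, -3.07, 0.005]
force: [-0.6, -0.6, 0.6]
width: 0.999
finger_force: 0.0
```

Call:
drive_tool --plan '[0.5,0,0,0,0,0,0,0.4,0,0,0,0,0,0,0.3,0,0,0,0,0,0,0.25,0,0,0,0,0,0,0,0,0,0,0,0,0,0,0,0,0,0,0,0,0,0,0,0,0,0,0,0,0,0,0,0,0,0]' --squeeze 40

```text
clock: 12.17
tcp_pos: [620.5, 155.1, 121.3]
eef_rot: [0.627, 3.077, 0.001]
force: [-0.8, -0.1, 5.1]
width: 0.195
finger_force: 39.2
```

Call:
drive_tool --plan '[0,0,0,-3,0,0,0,0,0,0,-8,0,0,0,0,0,0,-16,0,0,0,0,0,0,-26,0,0,0,0,0,0,-38,0,0,0,0,0,0,-50,0,0,0,0,0,0,-62,0,0,0,0,0,0,-74,0,0,0]'

```text
clock: 12.83
tcp_pos: [620.0, 154.9, 195.6]
eef_rot: [0.627, 3.078, 0.0]
force: [0.7, 1.1, 0.3]
width: 0.199
finger_force: 39.0
```

Call:
drive_tool --plan '[0,0,0,-15,0,0,0,0,0,0,-32,0,0,0,0,0,0,-50,0,0,0,0,0,0,-63,0,0,0,0,0,0,-70,0,0,0,0,0,0,-72,0,0,0,0,0,0,-72,0,0,0]'

```text
clock: 13.42
tcp_pos: [620.0, 155.0, 266.9]
eef_rot: [0.627, 3.077, 0.001]
force: [0.2, -0.1, -1.3]
width: 0.195
finger_force: 39.0
```

Run:
```python
from h import *
np.set_printoptions(precision=2,suppress=True)
i,p,d=grab('wrist','w5.png'); W=cloud(i,d); s=arm.state(); t=s['tcp_pos']; q=p.astype(int)
m=(q[...,0]-q[...,1]>60)&(q[...,0]-q[...,2]>60)
P=W[m]; P=P[np.isfinite(P).all(1)]; P=P[np.linalg.norm(P-t,axis=1)<80]-t
L=P[abs(P[:,2]-np.median(P[:,2]))<5]
print('held lid',np.median(P[:,2]),cv2.minEnclosingCircle(L[:,:2].astype(np.float32)),np.linalg.lstsq(np.c_[L[:,:2],np.ones(len(L))],L[:,2],rcond=None)[0][:2]*57.3)
# mug rim: from earlier wrist image w4 unavailable as unoccluded; use top and scene
for n in ('top','scene'):
    i,p,d=grab(n,n+'9.png'); W=cloud(i,d)
    near=(np.hypot(W[...,0]-553,W[...,1]+198)<75)
    P=W[near&(abs(W[...,2]-101)<4)]
    ctr=P[:,:2].mean(0)
    def res(x,keep): return np.hypot(*(P[keep,:2]-x[:2]).T)-36.5
    from scipy.optimize import least_squares
    k=np.ones(len(P),bool)
    for _ in range(8):
        o=least_squares(lambda x:res(x,k),ctr,loss='soft_l1').x; ctr=o; k=abs(np.hypot(*(P[:,:2]-o).T)-36.5)<5
    print(n,len(P),k.sum(),o,np.median(P[k][:,2]))
    g=W[(np.abs(W[...,2]-103)<5)]
    for nm,c in dict(seed=(575,-16),spice=(496,-20),mill=(678,-40),salt=(427,-8)).items():
        Q=W[(np.hypot(W[...,0]-c[0],W[...,1]-c[1])<40)&(W[...,2]>70)]; print(nm,len(Q),Q.mean(0) if len(Q) else '')
to(553,-198,265)
```

```text
held lid -30.5984588877688 ((0.28829342126846313, 1.9137879610061646), 41.997684478759766) [-0.02  0.01]
top 228 226 [ 553.69 -195.76] 99.46773374483206
seed 491 [577.14 -15.85 101.81]
spice 456 [495.13 -19.83 103.23]
mill 750 [679.89 -40.08 135.25]
salt 301 [427.87  -9.58  84.46]
scene 227 225 [ 552.12 -197.17] 100.23323648476537
seed 366 [570.61 -21.64  94.54]
spice 441 [487.5  -25.05  94.23]
mill 623 [672.06 -46.22 117.14]
salt 228 [419.92 -14.29  82.43]
clock 13.5667 tcp [619.2 154.8 264.9] axes [[-0.92, 0.391, -0.002], [0.391, 0.92, -0.0], [0.002, -0.001, -1.0]] tool shift [ -77.1 -350.6    0.2] dist 358.9
```

Call:
drive_tool --plan '[0,0.5,-8,0,0,0,0,0,1,-24,0,0,0,0,0,2,-46,0,0,0,0,0,3,-70,0,0,0,0,0,4,-94,0,0,0,0,0,5,-118,0,0,0,0,0,6,-143,0,0,0,0,0,5,-168,0,0,0,0]'

```text
clock: 14.23
tcp_pos: [547.3, 0.3, 265.6]
eef_rot: [-0.627, -3.077, 0.001]
force: [-0.2, -0.4, -0.1]
width: 0.196
finger_force: 39.0
```

Call:
drive_tool --plan '[0,-8,-24,0,0,0,0,0,-20,-48,0,0,0,0,0,-32,-73,0,0,0,0,0,-44,-98,0,0,0,0,0,-56,-122,0,0,0,0,0,-68,-145,0,0,0,0,0,-76,-162,0,0,0,0,0,-80,-170,0,0,0,0]'

```text
clock: 14.9
tcp_pos: [555.3, -188.9, 265.6]
eef_rot: [-0.631, -3.076, 0.002]
force: [0.6, -0.4, -0.8]
width: 0.195
finger_force: 39.0
```

Call:
drive_tool --plan '[0,0,-5,0,0,0,0,0,0,-5,0,0,0,0,0,0,-5,0,0,0,0]'

```text
clock: 15.15
tcp_pos: [554.0, -189.5, 265.9]
eef_rot: [-0.627, -3.077, -0.001]
force: [-0.1, -0.6, -0.3]
width: 0.195
finger_force: 39.0
```

```bash
python3 -c "
from h import *
to(554.2,-197.4,217.3)"
```

```text
clock 15.15 tcp [ 554.  -189.5  265.9] axes [[-0.92, 0.391, -0.001], [0.391, 0.92, 0.001], [0.001, 0.001, -1.0]] tool shift [-3.3 -7.3 48.6] dist 49.3
```

Call:
drive_tool --plan '[0,-2,-4,6,0,0,0,0,-3.3,-7.3,15,0,0,0,0,-3.3,-7.3,25,0,0,0,0,-3.3,-7.3,35,0,0,0,0,-3.3,-7.3,43,0,0,0,0,-3.3,-7.3,48,0,0,0,0,-3.3,-7.3,48,0,0,0,0,-3.3,-7.3,48,0,0,0]'

```text
clock: 15.82
tcp_pos: [554.8, -197.9, 217.5]
eef_rot: [-0.626, -3.077, -0.0]
force: [-0.4, -0.0, -0.3]
width: 0.198
finger_force: 39.0
```

Run:
```python
from h import *
from scipy.optimize import least_squares
np.set_printoptions(precision=2,suppress=True)
to(554.2,-197.4,217.3)
i,p,d=grab('scene','s9.png'); cv2.imwrite('pics/s9c.png',cv2.resize(p[100:300,180:500,::-1],(800,500)))
i,p,d=grab('wrist','w9.png'); W=cloud(i,d); t=arm.state()['tcp_pos']
def fit(P,r,c,tol):
    k=np.ones(len(P),bool)
    for _ in range(8):
        c=least_squares(lambda x:np.hypot(*(P[k,:2]-x).T)-r,c,loss='soft_l1').x; k=abs(np.hypot(*(P[:,:2]-c).T)-r)<tol
    return k.sum(),c
P=W[(abs(W[...,2]-101)<4)&(np.hypot(W[...,0]-554,W[...,1]+196)<50)]
print('rim wrist',len(P),fit(P,36.5,np.array([554,-196.]),4) if len(P)>20 else '')
q=p.astype(int); m=(q[...,0]-q[...,1]>60)&(q[...,0]-q[...,2]>60)
P=W[m]; P=P[np.isfinite(P).all(1)]; P=P[np.linalg.norm(P-t,axis=1)<80]
L=P[abs(P[:,2]-np.median(P[:,2]))<5]; print('lid',cv2.minEnclosingCircle(L[:,:2].astype(np.float32)),np.median(L[:,2]))
```

```text
clock 15.8167 tcp [ 554.8 -197.9  217.5] axes [[-0.92, 0.391, -0.001], [0.391, 0.92, 0.0], [0.001, -0.0, -1.0]] tool shift [0.7 0.2 0.2] dist 0.8
rim wrist 500 (np.int64(500), array([ 552.45, -194.79]))
lid ((554.9591674804688, -196.24505615234375), 41.97227096557617) 186.41241788179988
```

View pics/s9c.png

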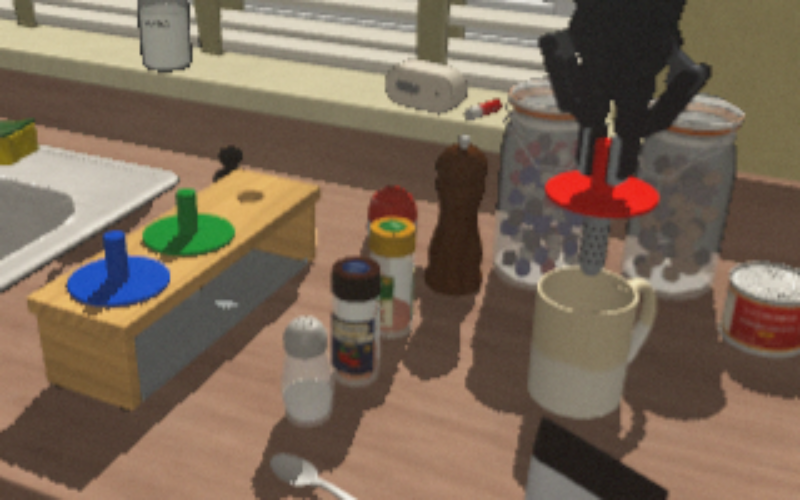

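The scene view shows the red infuser upright over the mug, with its foot at (592,272) and the mouth centre at about (591,287). Green and blue are flat in the stand, and the jars and mill are all standing. I'll make one small centring nudge, let it settle and hand in.

Call:
drive_tool --plan '[0,0.6,0.2,0,0,0,0,0,1.1,0.3,0,0,0,0,0,1.1,0.3,0,0,0,0,0,1.1,0.3,0,0,0,0,0,1.1,0.3,0,0,0,0,0,1.1,0.3,0,0,0,0]'

```text
clock: 16.42
tcp_pos: [554.1, -197.4, 218.2]
eef_rot: [0.627, 3.078, -0.0]
force: [0.2, 0.3, -0.2]
width: 0.198
finger_force: 39.0
```

```bash
python3 -c "
from h import *
to(553.6,-197,217.3); print(arm.hand_in())"
```

```text
clock 16.4167 tcp [ 554.1 -197.4  218.2] axes [[-0.92, 0.391, 0.0], [0.391, 0.92, -0.0], [-0.0, -0.0, -1.0]] tool shift [0.6 0.2 0.9] dist 1.1
the job is handed in; nothing more can be done
None
```

I handed the job in at 16.4 s: the green infuser hangs flat and released in the middle hole, and the red is held upright about 1.5 cm above the mug's rim, centred to about 1–2 mm, with the mug, jars, mill and blue infuser undisturbed; the judge's verdict was not shown.

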